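Clip the coarse seed plate into the vacuum seeder

TASK

Get the tabletop vacuum seeder ready for the big seeds: take the seed plate with the few large holes, set the ears at its two ends into the spring-clip slots of the seeder, and press it down until both ears have snapped in under the clips and the plate lies flat on the deck. Either end may go in either slot. Leave the plate with the many fine holes, the seed jars and the seed packets where they are.

Things in the scene. Friction and masses are not known exactly. Their poses are not given: they have to be found in the camera images.
- seeder: Vacuum seeder, fixed: grey box 100 (x) x 184 (y) x 42 mm high, with a capped port and a round gauge sticking out 30 mm at its +x side. Origin: centre of its underside; y along it, z up. Its flat top (deck) has a well in the middle, 46 (x) x 116 (y) mm, 13 mm deep. On the deck at each end stands a slotted aluminium bracket, 25 mm high, 56 mm wide in x, 62 to 83 mm from the centre in y.
- seat (a point): Centre of the seeder's deck, 42 mm above the table, over the middle of the well; axes as the seeder. The plate is home when its flange and ears lie on the deck, its origin 8 mm below this point and its y along the seeder's y, either way round.
- slot_left (a point): Middle of the +y bracket's slot, at deck level, 67.5 mm from the seat. The slot is open at the top and towards the well, 24 mm wide in x at the deck, 27 mm at its mouth 22 mm higher; its end wall is 77 mm from the seat. Two V-shaped steel leaf springs (clips) line its sides and narrow it to 16 mm, 8 mm above the deck.
- slot_right (a point): The same at the seeder's -y end. In both slots, an ear set in from above comes to rest on the clips with its underside 11 to 13 mm above the deck. Pushed down with about 8 to 12 N per ear it spreads the clips and drops under them to the deck; they spring back over it and hold it.
- coarse_plate: Plate to fit, loose on the table, holes up, 200 g: aluminium flange 52 (x) x 120 (y) x 6 mm, an ear 20 wide x 14 mm long at the middle of each end (148 mm overall), and a rubber block 38 x 106 x 8 mm below that drops into the well. 10 holes of 11 mm in 2 rows (shallow: the top bears a fingertip anywhere). Origin: centre of the block's underside, flange 8 to 14 mm above it; y along it, z up.
- coarse_plate_ear_a (a point): Underside of the coarse plate's ear at its +y end, 67.5 mm from the plate's middle, 8 mm above its origin. The plate can be gripped across the flange's 52 mm; fingertips reaching below the flange meet the deck before the plate is home.
- coarse_plate_ear_b (a point): The same for the ear at the -y end.
- fine_plate: The other plate, to be left alone: same outline, size, origin and axes as the coarse plate, but with 48 holes of 3 mm (4 rows of 12).
- seed_jar_1: Glass seed jar 52 mm across, 69 mm high, stands behind the seeder (its +x side); origin at the centre of its underside.
- seed_jar_2: Seed jar of the same size at the back of the table.
- seed_jar_3: Seed jar of the same size at the back of the table.
- seed_packet_1: Seed packet 98 x 68 x 4 mm lying before the seeder (its -x side); origin at the centre of its underside.
- seed_packet_2: Seed packet of the same size at the back of the table.
Mind the look-alikes: they are no part of the job. Leave any red look-alike of the coarse_plate alone.

How it is judged:
By the outcome, as a careful person would: the job done as asked, in the order asked, and still so for the second after the job is handed in, with the robot touching nothing.
It also fails if it takes over 45 s, if anything falls off the work surface, if the arm or the gripper's body presses on something with over 40 N, if the wrist force passes 120 N, or if a joint passes its speed limit or range.

ROBOT

A 6-joint arm with a two-finger parallel gripper is mounted at the origin on the work surface; the furniture and walls round the work are solid. World frame = base frame: x ahead of the robot, y to its left, z up, the work surface at z = 0. Lengths are in m, angles in rad, forces in N, time in s.
With the tool pointing down it reaches from about 0.375 to 0.975 m from the base axis. Payload 3.8 kg.
Tool frame: the origin (TCP) lies on the centre line of the jaws, within the pads' length; the fingertips stand 22 mm ahead of it and the grasp point (between the pads) lies 3 mm ahead of it; z points along the fingers, x is the direction in which the jaws open and shut, and the axes are right-handed (so a half turn about z gives the same grasp; the last joint's range is limited). The gripper opens to 85 mm and grips with 20 to 120 N. Pads are 22 mm wide; open, the fingers measure 114 mm over their backs; the gripper's body (76 mm by 85 mm) begins 54 mm behind the grasp point. The pads swing forward as they close: fully open they stand 13 mm farther back than shut.
Start: joints at [-1.253, 0.264, 1.604, -0, 1.274, -0.037], TCP at [0.234, -0.633, 0.253] pointing down, gripper open.
Joint ranges: [-2.63, 2.63], [-0.94, 2.18], [0.31, 2.57], [-1.31, 4.45], [0, 2.66], [-2.55, 2.55]. Speed limits (rad/s): [2.57, 2.57, 3.14, 3.14, 3.14, 3.14].

INTERFACE

Orientations are given as a rotation vector (axis times angle).
In Python, from workcell import bot, viewer gives the robot as it stands.
- The arm moves only by the tool move_arm, never from a script. Its argument "series" is text: rows parted by semicolons, each of 7 numbers parted by spaces: the turn, a rotation vector about the tool's x, y, z scaled (see below), then the shift along the tool's x, y, z scaled (see below), then the opening, from -1 (shut) to 1 (fully open). A call has exactly 8 rows; each row is the pose to reach, as a shift and turn from the pose commanded when the call began, along the tool's axes at that moment; what a row does not reach only later rows make up. The controller multiplies each number of a shift by 100 mm and each number of a turn by 120 degrees. A row lasts 1/10 s, in which the tool goes at most 50 mm and 8.59 degrees, less where a joint would pass 70% of its speed; a pose out of reach is approached as far as the arm can. A call with a number of a shift or a turn outside -1 to 1 is refused whole. A call with a gripper value outside its range is refused whole. The fingers move at their own pace and stop on an object; "squeeze" is the grip in N (left out, the last holds). Time passes only in rows, so rows that repeat a pose let the fingers close, or fill a call up. It gives the time, the measured TCP pose, the force and the opening at its end, in the units of the state.
- bot.read_state(): the state, without advancing time (a new reading comes with each control period).
- viewer.read_camera(name): name is "side" or "top"; returns a dict with "pixels" (420x560x3 uint8, red, green, blue), "K" (3x3 intrinsics, pixels), "world_to_cam" (4x4, takes a point from world to camera coordinates). Camera axes: x right, y up, looking along -z (the intrinsics and any distortion apply to the point x, -y, -z); pixel columns grow to the right and rows downward; lengths in m; the calibration is good to about 2 mm. A picture is of the moment at which its call begins. There is no depth.
- bot.finish_job(): hands the job in, once; it reports no verdict.
The state is a dict: "time": time; "q": joint angles; "joint_vel": joint speeds; "joint_torque": joint torques, N m; "tool_pos": TCP position; "tcp_rot": TCP orientation; "wrist_force": force on the tool from outside, world axes, zero at the start; "torque": the same for the moment, N m; "width": opening from 0.0 (shut) to 1.0 (fully open).
Only numpy, scipy, OpenCV 4.12 (cv2) and the standard library are available. Lean on these libraries where they do the work, as an engineer would, in place of code of your own. Each camera call takes 0.05 s, during which the arm holds its last target.

## Working session

There is one attempt and no reset: what is moved stays moved. The work goes in short steps, Python scripts to look and compute and a tool call to move; the robot and the scene stay as the last step left them, time stands still between calls to the robot, and variables do not carry over. Pictures are saved under pics/ and viewed, and the job is handed in when it is done.

Besides the shell and the picture viewer there is one more tool, called as a command line: name --argument value ..., lists and objects as JSON in quotes. move_arm: Moves the arm, as the interface text tells. Its arguments: {"type":"object","properties":{"series":{"type":"string"},"squeeze":{"type":"number"}},"required":["series"]}

```bash
mkdir -p pics; ls; python3 - <<'E'
from workcell import bot, viewer
import cv2,numpy as np
np.set_printoptions(precision=4,suppress=True)
for n in("top","side"):
    d=viewer.read_camera(n); cv2.imwrite(f"pics/{n}0.png",cv2.resize(d["pixels"][:,:,::-1],(800,600),interpolation=cv2.INTER_CUBIC)); print(d["K"],d["world_to_cam"],[k for k in d]); np.savez(f"{n}0.npz",**{k:d[k] for k in("pixels","K","world_to_cam")})
print(bot.read_state())
E
```

```text
pics
[[498.719    0.     279.8665]
 [  0.     498.719  212.0348]
 [  0.       0.       1.    ]] [[ 0.009  -0.9997  0.0205 -0.0546]
 [ 0.9978  0.0104  0.0661 -0.4737]
 [-0.0663  0.0199  0.9976 -1.4119]
 [ 0.      0.      0.      1.    ]] ['pixels', 'K', 'world_to_cam']
[[448.1519   0.     282.9295]
 [  0.     448.1519 212.2572]
 [  0.       0.       1.    ]] [[-0.9975 -0.07    0.0055  0.4494]
 [ 0.0467 -0.6029  0.7964 -0.09  ]
 [-0.0525  0.7947  0.6047 -1.1957]
 [ 0.      0.      0.      1.    ]] ['pixels', 'K', 'world_to_cam']
{'time': 0.1, 'q': array([-1.2529,  0.2647,  1.6053, -0.    ,  1.2737, -0.0369]), 'joint_vel': array([ 0.0016, -0.0024, -0.0039, -0.0004,  0.0002, -0.0014]), 'joint_torque': array([ -0.0003, -51.6706, -36.859 ,   0.    ,   0.0063,  -0.    ]), 'tool_pos': array([ 0.2343, -0.6324,  0.2521]), 'tcp_rot': array([-2.5776,  1.7939,  0.0026]), 'wrist_force': array([ 0.5709,  0.7392, -0.4342]), 'torque': array([0.0451, 0.0548, 0.0132]), 'width': 1.0024586940148825}
```

View pics/top0.png

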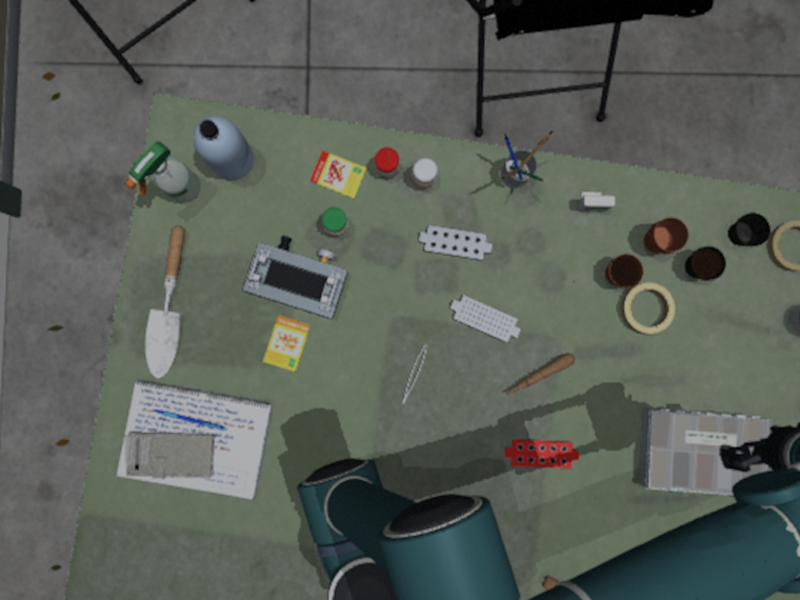

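View pics/side0.png

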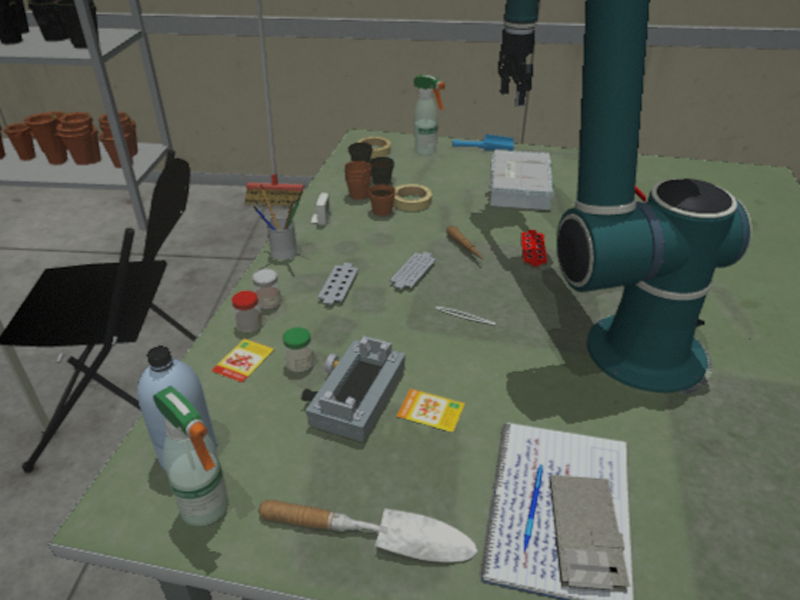

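Top view (800x600 picture): candidates are the grey plate at (455,242) with a few large holes, the grey plate at (485,318) with many fine holes and the red look-alike at (541,454). The one at (455,242) fits. The seeder is at (295,280). I'll confirm the plate and take corners from enlarged crops.

```bash
python3 - <<'E'
import cv2,numpy as np
def crop(n,x0,y0,w,h,s,out):
    p=np.load(n+"0.npz")["pixels"][y0:y0+h,x0:x0+w,::-1]
    im=cv2.resize(p,None,fx=s,fy=s,interpolation=cv2.INTER_CUBIC)
    for i in range(0,w,10): cv2.putText(im,str(x0+i),(i*s,10),0,.35,(0,255,255),1); cv2.line(im,(i*s,12),(i*s,18),(0,255,255),1)
    for i in range(0,h,10): cv2.putText(im,str(y0+i),(0,i*s+4),0,.35,(0,255,255),1); cv2.line(im,(22,i*s),(28,i*s),(0,255,255),1)
    cv2.imwrite("pics/"+out,im)
crop("top",285,150,85,60,9,"c_plate.png")
crop("top",165,155,85,72,8,"c_seed.png")
crop("side",210,225,90,85,7,"c_seed_s.png")
crop("side",215,170,95,45,8,"c_plate_s.png")
E
```

```text
(no output)
```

View pics/c_plate.png

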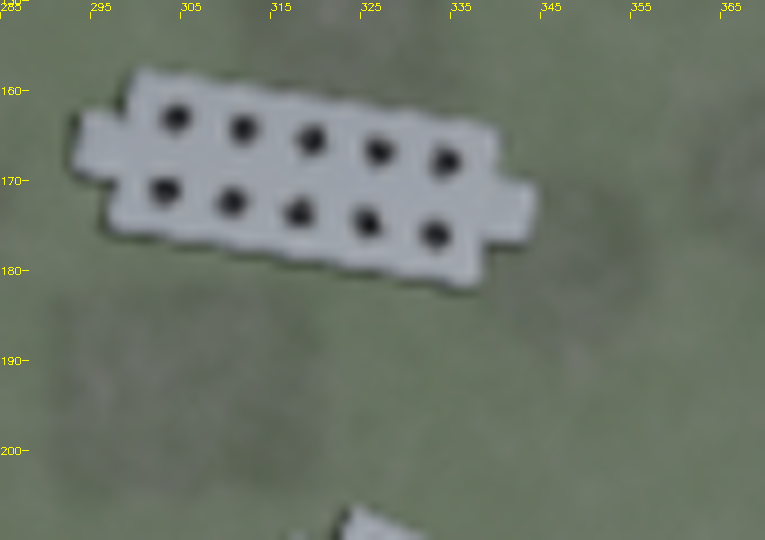

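View pics/c_seed.png

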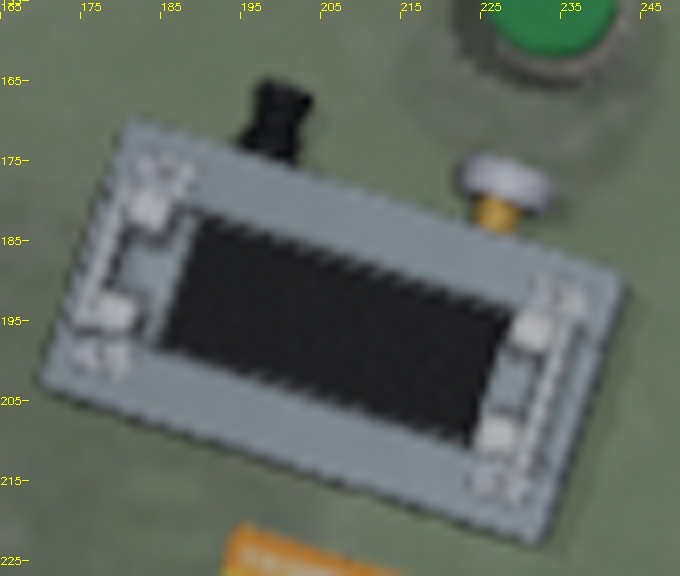

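View pics/c_seed_s.png

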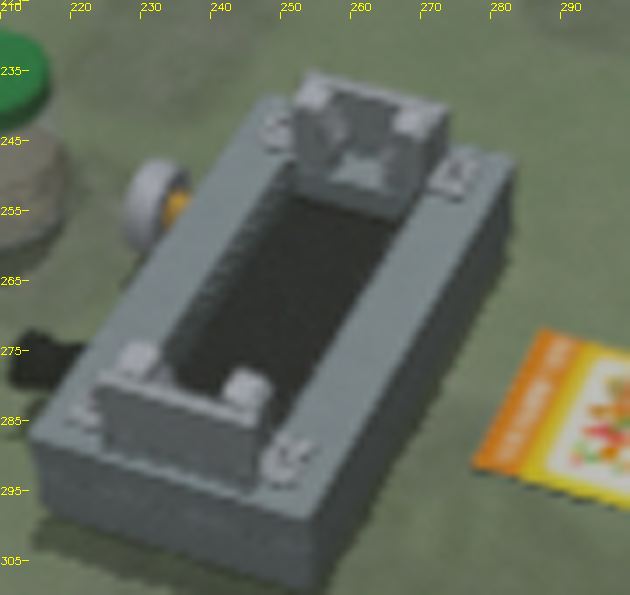

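View pics/c_plate_s.png

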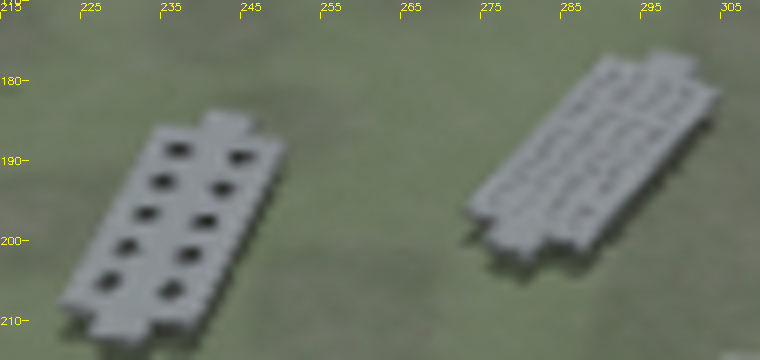

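```bash
cat > h.py <<'E'
import numpy as np
from scipy.optimize import least_squares
np.set_printoptions(precision=4,suppress=True)
C={n:np.load(n+"0.npz") for n in("top","side")}
def proj(n,P):
    d=C[n];P=np.atleast_2d(P);c=(d["world_to_cam"]@np.c_[P,np.ones(len(P))].T).T[:,:3]
    q=np.c_[c[:,0],-c[:,1],-c[:,2]]; u=(d["K"]@q.T).T
    return u[:,:2]/u[:,2:]
def px(pts,x0,y0,s): return (np.array(pts,float)+.5)/s-.5+[x0,y0]
def R(a): return np.array([[np.cos(a),-np.sin(a)],[np.sin(a),np.cos(a)]])
def place(L,x,y,a,z): 
    L=np.array(L,float); return np.c_[L[:,:2]@R(a).T+[x,y],np.full(len(L),z)]
E
cat > fit.py <<'E'
from h import *
# seeder: yaw approx; image right = -y world; image up=+x
sd_t=px([(130,118),(625,280),(540,545),(40,383)],165,155,8)  # top-left=+x+y, +x-y, -x-y, -x+y
sd_s=px([(30,435),(265,95),(515,158),(305,520)],210,225,7)
cor=[(.05,.092),(.05,-.092),(-.05,-.092),(-.05,.092)]
def fs(cams):
    def f(p):
        r=[]
        P=place(cor,*p[:3],.042)
        if 't' in cams:r.append(proj("top",P)-sd_t)
        if 's' in cams:r.append(proj("side",P)-sd_s)
        return np.concatenate(r).ravel()
    s=least_squares(f,[.5,.2,-.3]);print("seeder",cams,s.x,np.degrees(s.x[2]));print(s.fun.reshape(-1,2).round(1).tolist())
for c in('t','s','ts'):fs(c)
ht=px([(178,117),(244,129),(313,141),(380,152),(446,162),(166,190),(233,202),(299,214),(368,224),(435,236)],285,150,9)
et=px([(137,66),(499,127),(479,289),(106,231)],285,150,9)
hs=px([(109,281),(127,246),(146,213),(163,181),(179,149),(171,290),(190,254),(205,221),(222,188),(242,157)],215,170,8)
def fp(cams):
    def f(p):
        H=[(sx*p[3],p[4]*k) for sx in(1,-1) for k in(2,1,0,-1,-2)]
        P=place(H,*p[:3],.014);r=[(p[3:]-[.013,.0225])*10]
        if 't' in cams:r+=[proj("top",P)-ht, proj("top",place([(.026,.06),(.026,-.06),(-.026,-.06),(-.026,.06)],*p[:3],.014))-et]
        if 's' in cams:r.append(proj("side",P)-hs)
        return np.concatenate([np.ravel(a) for a in r])
    s=least_squares(f,[.6,0,-.2,.013,.0225]);print("plate",cams,s.x,np.degrees(s.x[2]));print(s.fun[2:].reshape(-1,2).round(1).tolist())
for c in('t','s','ts'):fp(c)
E
python3 fit.py
```

```text
seeder t [ 0.5156  0.1577 -0.3037] -17.398034089830347
[[0.1, -0.2], [0.3, -0.3], [-0.2, 0.3], [-0.2, 0.3]]
seeder s [ 0.5181  0.1592 -0.2982] -17.083904507503455
[[-0.6, 0.1], [-0.2, -0.4], [0.4, 0.1], [0.4, 0.1]]
seeder ts [ 0.5171  0.1584 -0.3012] -17.258424815494433
[[-0.3, -0.7], [0.0, -0.9], [-0.4, -0.3], [-0.4, -0.1], [-0.2, -0.3], [0.4, -0.6], [0.9, -0.1], [0.8, -0.1]]
plate t [ 0.5995 -0.1607 -0.1522  0.012   0.0219] -8.722411084843781
[[-0.1, 0.2], [0.1, 0.1], [-0.1, -0.0], [-0.1, -0.0], [0.0, 0.1], [-0.1, 0.2], [-0.0, 0.1], [0.1, -0.0], [-0.1, 0.1], [-0.0, -0.0], [-0.3, 0.2], [0.4, 0.1], [-0.1, -0.2], [0.3, -0.5]]
plate s [ 0.6018 -0.1617 -0.1484  0.012   0.0221] -8.503102499091993
[[-0.0, -0.0], [0.0, 0.0], [-0.1, 0.0], [-0.0, -0.1], [0.1, -0.0], [0.0, -0.1], [-0.1, 0.1], [0.2, 0.0], [0.2, 0.1], [-0.3, -0.0]]
plate ts [ 0.6003 -0.1608 -0.1519  0.012   0.0219] -8.705208586293738
[[-0.1, -0.1], [0.1, -0.2], [-0.1, -0.3], [-0.1, -0.3], [0.1, -0.2], [-0.0, -0.1], [0.0, -0.2], [0.2, -0.3], [-0.0, -0.2], [0.0, -0.3], [-0.3, -0.1], [0.4, -0.2], [-0.1, -0.5], [0.3, -0.8], [0.4, 0.1], [0.4, 0.2], [0.3, 0.2], [0.4, 0.2], [0.6, 0.2], [0.4, 0.1], [0.3, 0.3], [0.6, 0.2], [0.6, 0.3], [0.2, 0.2]]
```

```bash
cat > go.py <<'E'
import sys,numpy as np
from scipy.spatial.transform import Rotation as Ro
from workcell import bot
np.set_printoptions(precision=4,suppress=True)
x,y,z,a=map(float,sys.argv[1:5]); s=bot.read_state()
Rc=Ro.from_rotvec(s["tcp_rot"]); a=np.radians(a)
ca,sa=np.cos(a),np.sin(a)
Rt=Ro.from_matrix(np.array([[ca,sa,0],[sa,-ca,0],[0,0,-1]]))  # x=(ca,sa), y=(sa,-ca), z down
print("t",s["time"],"pos",s["tool_pos"],"yaw",np.degrees(np.arctan2(*Rc.as_matrix()[[1,0],0])),"F",s["wrist_force"],"M",s["torque"],"w",s["width"])
print("shift(100mm)",Rc.inv().apply(np.array([x,y,z])-s["tool_pos"])*10,"turn(120deg)",np.degrees((Rc.inv()*Rt).as_rotvec())/120)
E
python3 go.py .600 -.161 .15 -8.7
```

```text
t 0.1 pos [ 0.2343 -0.6324  0.2521] yaw -69.67121270946609 F [ 0.5709  0.7392 -0.4342] M [0.0451 0.0548 0.0132] w 1.0024586940148825
shift(100mm) [-3.1476 -5.0669  1.0273] turn(120deg) [-0.0005  0.0009 -0.5081]
```

move_arm --series "0 0 -0.03 -0.1 -0.15 0 1; 0 0 -0.08 -0.25 -0.3 0 1; 0 0 -0.13 -0.4 -0.5 0 1; 0 0 -0.18 -0.55 -0.7 0 1; 0 0 -0.22 -0.7 -0.9 0 1; 0 0 -0.25 -0.8 -1 0 1; 0 0 -0.25 -0.8 -1 0 1; 0 0 -0.25 -0.8 -1 0 1"

```text
time: 0.9
tool_pos: [0.3004, -0.5232, 0.2531]
tcp_rot: [2.955, -1.067, -0.001]
wrist_force: [-0.5, -0.4, -0.2]
width: 1.001
```

```bash
python3 go.py .600 -.161 .15 -8.7
```

```text
t 0.9 pos [ 0.3004 -0.5232  0.2531] yaw -39.717510148441605 F [-0.5104 -0.3882 -0.1757] M [-0.0139  0.0145 -0.0104] w 1.0011165653042222
shift(100mm) [-0.0097 -4.701   1.0289] turn(120deg) [ 0.0001  0.0002 -0.2585]
```

move_arm --series "0 0 -0.03 0 -0.2 0.03 0.8; 0 0 -0.08 0 -0.5 0.1 0.5; 0 0 -0.13 0 -0.8 0.15 0.5; 0 0 -0.18 0 -1 0.2 0.5; 0 0 -0.22 0 -1 0.2 0.5; 0 0 -0.26 0 -1 0.2 0.5; 0 0 -0.26 0 -1 0.2 0.5; 0 0 -0.26 0 -1 0.2 0.5"

```text
time: 1.7
tool_pos: [0.3639, -0.447, 0.2332]
tcp_rot: [3.132, -0.238, -0.0]
wrist_force: [-0.3, 0.6, -0.4]
width: 0.747
```

```bash
python3 go.py .600 -.161 .15 -8.7
```

```text
t 1.7 pos [ 0.3639 -0.447   0.2332] yaw -8.674419385071369 F [-0.277   0.5747 -0.4403] M [0.0491 0.0196 0.0413] w 0.7466825038618936
shift(100mm) [ 1.9025 -3.1835  0.8309] turn(120deg) [0.0001 0.0001 0.0002]
```

move_arm --series "0 0 0 0.1 -0.2 0 0.5; 0 0 0 0.3 -0.5 0 0.5; 0 0 0 0.5 -0.8 0.1 0.5; 0 0 0 0.63 -1 0.2 0.5; 0 0 0 0.63 -1 0.2 0.5; 0 0 0 0.63 -1 0.2 0.5; 0 0 0 0.63 -1 0.2 0.5; 0 0 0 0.63 -1 0.2 0.5"

```text
time: 2.5
tool_pos: [0.4409, -0.3579, 0.2139]
tcp_rot: [3.132, -0.235, 0.001]
wrist_force: [-0.4, 0.4, -0.0]
width: 0.747
```

move_arm --series "0 0 0 0.1 -0.2 0 0.5; 0 0 0 0.3 -0.5 0 0.5; 0 0 0 0.5 -0.8 0.1 0.5; 0 0 0 0.63 -1 0.2 0.5; 0 0 0 0.63 -1 0.2 0.5; 0 0 0 0.63 -1 0.2 0.5; 0 0 0 0.63 -1 0.2 0.5; 0 0 0 0.63 -1 0.2 0.5"

```text
time: 3.3
tool_pos: [0.518, -0.2682, 0.194]
tcp_rot: [3.132, -0.235, 0.001]
wrist_force: [0.1, 0.7, -0.4]
width: 0.747
```

move_arm --series "0 0 0 0.1 -0.2 0 0.5; 0 0 0 0.3 -0.5 0 0.5; 0 0 0 0.5 -0.8 0.1 0.5; 0 0 0 0.63 -1 0.2 0.5; 0 0 0 0.63 -1 0.2 0.5; 0 0 0 0.63 -1 0.2 0.5; 0 0 0 0.63 -1 0.2 0.5; 0 0 0 0.63 -1 0.2 0.5"

```text
time: 4.1
tool_pos: [0.5951, -0.1786, 0.174]
tcp_rot: [3.132, -0.234, 0.001]
wrist_force: [-0.4, 0.6, -0.5]
width: 0.748
```

```bash
python3 go.py .600 -.161 .08 -8.7
```

```text
t 4.1 pos [ 0.5951 -0.1786  0.174 ] yaw -8.562455125645817 F [-0.3722  0.6227 -0.4627] M [-0.0161 -0.0079 -0.0229] w 0.7483633612377303
shift(100mm) [ 0.0217 -0.1816  0.9397] turn(120deg) [ 0.0002 -0.0004  0.0011]
```

move_arm --series "0 0 0 0.01 -0.1 0.2 0.5; 0 0 0 0.02 -0.18 0.4 0.5; 0 0 0 0.02 -0.18 0.6 0.5; 0 0 0 0.02 -0.18 0.8 0.5; 0 0 0 0.02 -0.18 1 0.5; 0 0 0 0.02 -0.18 1 0.5; 0 0 0 0.02 -0.18 1 0.5; 0 0 0 0.02 -0.18 1 0.5"

```text
time: 4.9
tool_pos: [0.6011, -0.1606, 0.075]
tcp_rot: [3.132, -0.233, 0.004]
wrist_force: [-0.3, 0.1, -0.2]
width: 0.753
```

```bash
python3 go.py .600 -.161 .04 -8.7; cat > shot.py <<'E'
import sys,cv2
from workcell import viewer
n,x0,y0,w,h,s,out=sys.argv[1],*map(int,sys.argv[2:7]),sys.argv[7]
p=viewer.read_camera(n)["pixels"][y0:y0+h,x0:x0+w,::-1]
im=cv2.resize(p,None,fx=s,fy=s,interpolation=cv2.INTER_CUBIC)
for i in range(0,w,10): cv2.putText(im,str(x0+i),(i*s,10),0,.35,(0,255,255),1)
for i in range(0,h,10): cv2.putText(im,str(y0+i),(0,i*s+4),0,.35,(0,255,255),1)
cv2.imwrite("pics/"+out,im)
E
python3 shot.py side 200 130 110 85 7 a1.png
```

```text
t 4.9 pos [ 0.6011 -0.1606  0.075 ] yaw -8.507863246471837 F [-0.3438  0.0595 -0.1913] M [0.0025 0.0337 0.03  ] w 0.7527415369760937
shift(100mm) [-0.0107  0.0055  0.3496] turn(120deg) [ 0.0002 -0.0012  0.0016]
```

View pics/a1.png

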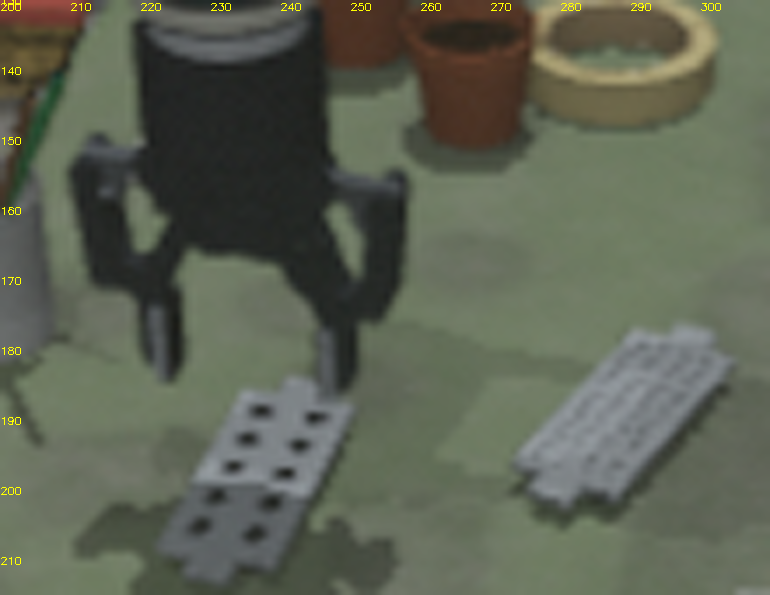

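```bash
python3 - <<'E'
from h import *
for z in(.045,.05,.055,.06,.065): print(z,proj("side",[.6011,-.1606,z]))
print(proj("side",[.6003,-.1608,.014]))
E
```

```text
0.045 [[236.1061 188.3856]]
0.05 [[236.0085 186.9839]]
0.055 [[235.9104 185.5757]]
0.06 [[235.8119 184.1611]]
0.065 [[235.7129 182.74  ]]
[[236.976  196.9093]]
```

move_arm --series "0 0 0 -0.01 0 0.1 0.5; 0 0 0 -0.01 0 0.2 0.5; 0 0 0 -0.01 0 0.3 0.5; 0 0 0 -0.01 0 0.4 0.5; 0 0 0 -0.01 0 0.5 0.5; 0 0 0 -0.01 0 0.57 0.5; 0 0 0 -0.01 0 0.57 0.5; 0 0 0 -0.01 0 0.57 0.5"

```text
time: 5.75
tool_pos: [0.5992, -0.1597, 0.016]
tcp_rot: [3.133, -0.232, 0.0]
wrist_force: [0.6, -0.1, -0.5]
width: 0.752
```

move_arm --series "0 0 0 0 0 0.01 0.5; 0 0 0 0 0 0.01 0.5; 0 0 0 0 0 0.02 0.5; 0 0 0 0 0 0.02 0.5; 0 0 0 0 0 0.02 0.5; 0 0 0 0 0 0.02 0.5; 0 0 0 0 0 0.02 0.5; 0 0 0 0 0 0.02 0.5"

```text
time: 6.55
tool_pos: [0.5993, -0.1597, 0.0159]
tcp_rot: [-3.133, 0.232, 0.0]
wrist_force: [-5.5, 2.0, 12.7]
width: 0.751
```

```bash
python3 go.py .600 -.161 .029 -8.7;
```

```text
t 6.55 pos [ 0.5993 -0.1597  0.0159] yaw -8.468093595087929 F [-5.5159  2.0304 12.7157] M [0.2505 0.8107 0.0082] w 0.750708535048686
shift(100mm) [ 0.009   0.0117 -0.1308] turn(120deg) [-0.      0.      0.0019]
```

move_arm --series "0 0 0 0 0.01 -0.08 0.5; 0 0 0 0 0.01 -0.145 0.5; 0 0 0 0 0.01 -0.145 0.4; 0 0 0 0 0.01 -0.145 0; 0 0 0 0 0.01 -0.145 0; 0 0 0 0 0.01 -0.145 0; 0 0 0 0 0.01 -0.145 0; 0 0 0 0 0.01 -0.145 0" --squeeze 70

```text
time: 7.35
tool_pos: [0.5998, -0.1609, 0.0301]
tcp_rot: [3.133, -0.232, 0.002]
wrist_force: [-2.4, 0.3, 7.3]
width: 0.572
```

```bash
python3 go.py .600 -.161 .129 -8.7;
```

```text
t 7.35 pos [ 0.5998 -0.1609  0.0301] yaw -8.47111965856299 F [-2.4038  0.3008  7.3066] M [0.1025 0.3425 0.0513] w 0.5717153209619107
shift(100mm) [ 0.0032  0.0005 -0.9892] turn(120deg) [ 0.0001 -0.0008  0.0019]
```

```bash
python3 shot.py side 200 140 90 80 8 a2.png;python3 go.py .600 -.161 .129 -8.7;
```

```text
t 7.4 pos [ 0.5999 -0.161   0.0301] yaw -8.47083583393379 F [-1.7261  0.9363  7.5563] M [ 0.0549  0.287  -0.0299] w 0.5700293739197521
shift(100mm) [ 0.003   0.0006 -0.9888] turn(120deg) [ 0.0001 -0.0008  0.0019]
```

View pics/a2.png

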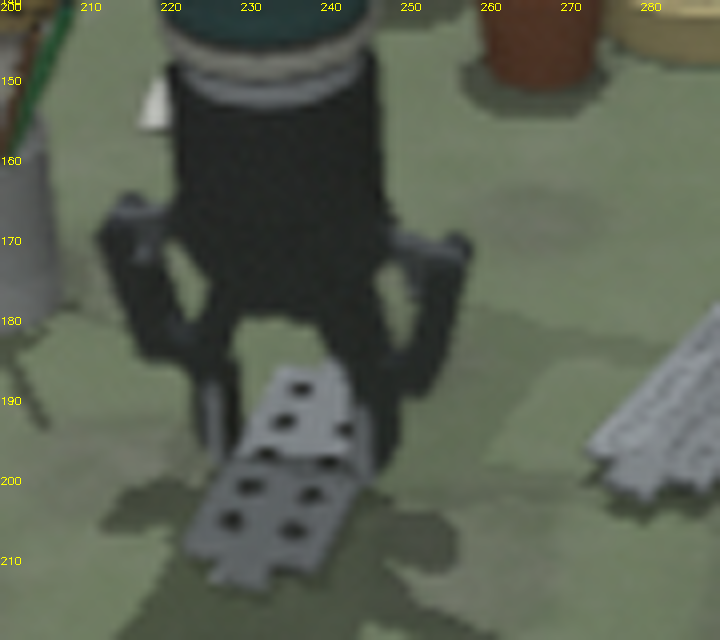

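move_arm --series "0 0 0 0 0 -0.03 0; 0 0 0 0 0 -0.08 0; 0 0 0 0 0 -0.15 0; 0 0 0 0 0 -0.25 0; 0 0 0 0 0 -0.4 0; 0 0 0 0 0 -0.6 0; 0 0 0 0 0 -0.75 0; 0 0 0 0 0 -0.8 0"

```text
time: 8.2
tool_pos: [0.6008, -0.1612, 0.1122]
tcp_rot: [3.132, -0.232, 0.008]
wrist_force: [0.4, -1.0, -2.7]
width: 0.571
```

```bash
python3 shot.py side 200 110 90 80 8 a3.png;python3 go.py .517 .158 .12 -17.3
```

```text
t 8.25 pos [ 0.6006 -0.1612  0.1119] yaw -8.4744579065436 F [ 0.6651 -1.1708 -2.0467] M [-0.046   0.04   -0.0705] w 0.5651776595417992
shift(100mm) [-1.2972 -3.034  -0.089 ] turn(120deg) [ 0.0002 -0.0022  0.0735]
```

View pics/a3.png

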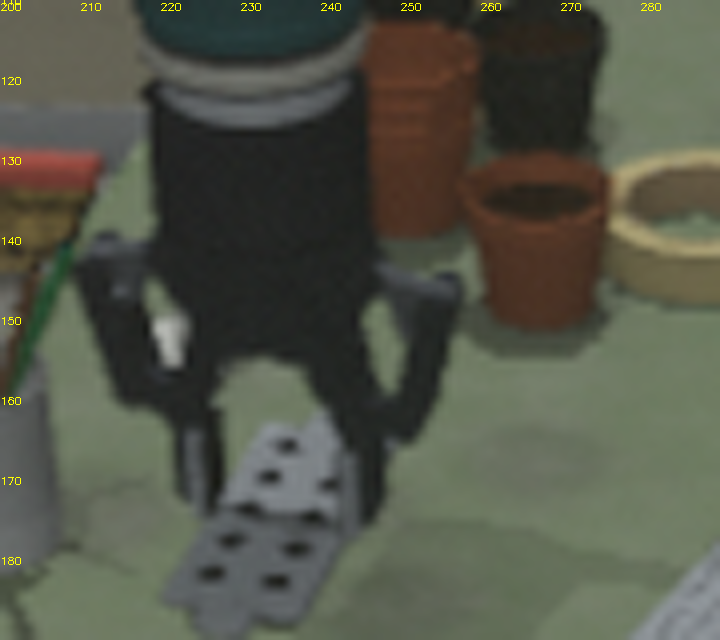

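move_arm --series "0 0 0 -0.04 -0.08 -0.1 0; 0 0 0.01 -0.1 -0.2 -0.2 0; 0 0 0.01 -0.17 -0.38 -0.3 0; 0 0 0.02 -0.24 -0.55 -0.3 0; 0 0 0.02 -0.31 -0.72 -0.3 0; 0 0 0.02 -0.38 -0.87 -0.3 0; 0 0 0.02 -0.42 -0.96 -0.3 0; 0 0 0.02 -0.43 -1 -0.3 0" --squeeze 80

```text
time: 9.05
tool_pos: [0.5703, -0.054, 0.1384]
tcp_rot: [-3.128, 0.295, 0.002]
wrist_force: [0.5, -0.2, -2.2]
width: 0.562
```

move_arm --series "0 0 0 -0.04 -0.08 0 0; 0 0 0.01 -0.1 -0.2 0 0; 0 0 0.01 -0.17 -0.38 0 0; 0 0 0.02 -0.24 -0.55 0 0; 0 0 0.02 -0.31 -0.72 0 0; 0 0 0.02 -0.38 -0.87 0 0; 0 0 0.02 -0.42 -0.96 0 0; 0 0 0.02 -0.43 -1 0 0"

```text
time: 9.85
tool_pos: [0.5475, 0.0517, 0.1387]
tcp_rot: [3.121, -0.361, -0.0]
wrist_force: [0.5, 0.3, -2.7]
width: 0.559
```

```bash
python3 go.py .517 .158 .13 -17.3
```

```text
t 9.85 pos [0.5475 0.0517 0.1387] yaw -13.21241755519854 F [ 0.5297  0.2845 -2.6853] M [-0.0094 -0.0669 -0.0077] w 0.5591928583645602
shift(100mm) [-0.5398 -0.9653  0.0871] turn(120deg) [0.0001 0.0001 0.0341]
```

move_arm --series "0 0 0 -0.04 -0.08 0 0; 0 0 0.01 -0.1 -0.2 0 0; 0 0 0.02 -0.2 -0.38 0 0; 0 0 0.03 -0.31 -0.55 0 0; 0 0 0.035 -0.4 -0.72 0 0; 0 0 0.035 -0.48 -0.87 0 0; 0 0 0.035 -0.53 -0.95 0 0; 0 0 0.035 -0.54 -0.965 0 0"

```text
time: 10.65
tool_pos: [0.5172, 0.1578, 0.1388]
tcp_rot: [3.105, -0.476, -0.0]
wrist_force: [-0.4, -0.5, -2.1]
width: 0.565
```

```bash
python3 go.py .517 .158 .13 -17.3; python3 shot.py side 205 180 100 120 6 b1.png; python3 shot.py top 165 120 110 100 7 b2.png
```

```text
t 10.65 pos [0.5172 0.1578 0.1388] yaw -17.411773055617402 F [-0.4409 -0.5109 -2.1352] M [-0.021  -0.0053 -0.0107] w 0.5649465675731684
shift(100mm) [-0.0021 -0.001   0.0878] turn(120deg) [ 0.     -0.     -0.0009]
```

View pics/b1.png

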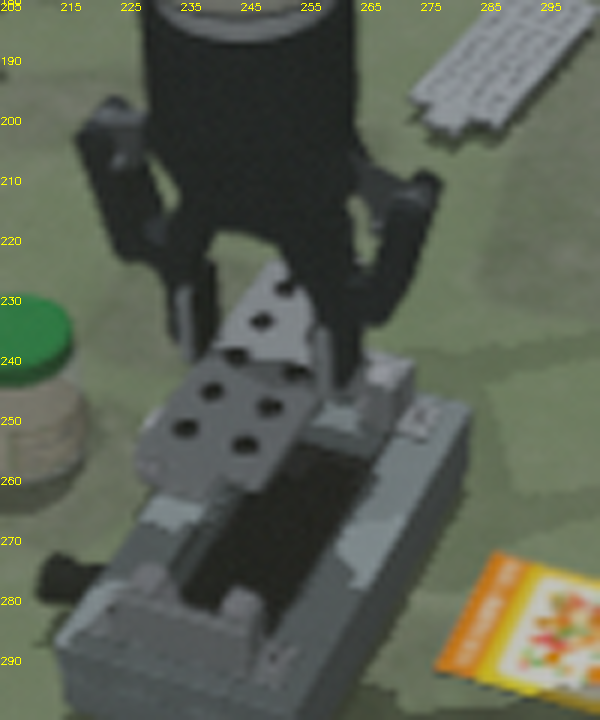

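View pics/b2.png

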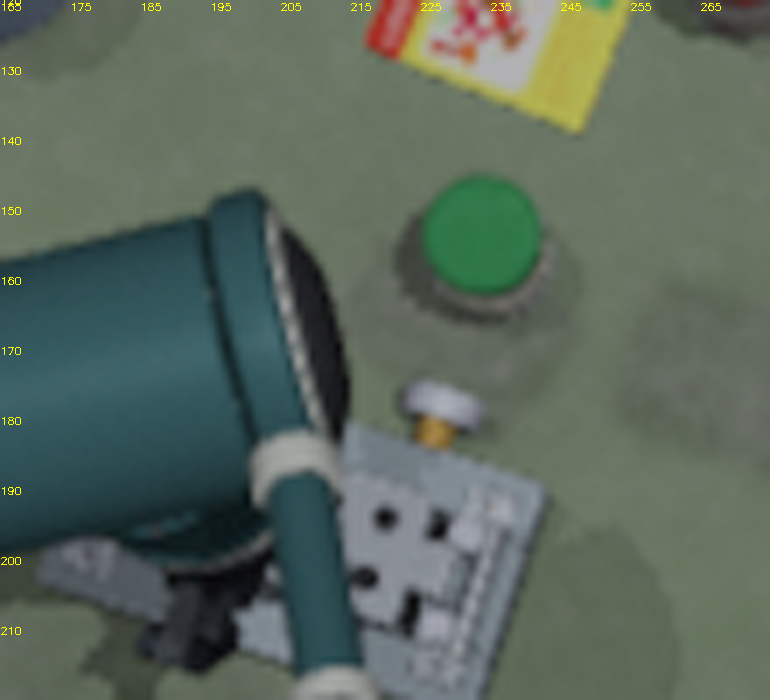

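```bash
cat > fit2.py <<'E'
from h import *
from scipy.spatial.transform import Rotation as Ro
s=px([(186,428),(212,391),(236,355),(262,320),(286,287),(246,445),(270,407),(296,373)],205,180,6)
Ls=[(.012,.0219*k,.014) for k in(2,1,0,-1,-2)]+[(-.012,.0219*k,.014) for k in(2,1,0)]
t=px([(385,518),(363,577)],165,120,7); Lt=[(.012,-.0438,.014),(-.012,-.0438,.014)]
def f(p):
    T=lambda L:(Ro.from_euler("ZXY",p[3:6])).apply(L)+p[:3]
    return np.concatenate([(proj("side",T(Ls))-s).ravel(),(proj("top",T(Lt))-t).ravel(),(p[3:]-[-.303,0,0])*5])
r=least_squares(f,[.517,.158,.11,-.3,0,0]);print(r.x,np.degrees(r.x[3:]));print(r.fun.round(1))
E
python3 fit2.py
```

```text
[ 0.5179  0.1578  0.1083 -0.3165 -0.012  -0.0164] [-18.1332  -0.6887  -0.9377]
[ 0.  -0.1  0.1 -0.   0.4  0.   0.2  0.1  0.2  0.  -0.2  0.   0.1  0.1
 -0.1 -0.2 -0.1 -0.4  0.1 -0.2 -0.1 -0.1 -0.1]
```

```bash
python3 - <<'E'
from h import *
r=least_squares(lambda p:(proj("top",[p[0],p[1],.069])-[233.3,153.2]).ravel(),[.6,.1]);print(r.x, R(.3012)@(r.x-[.517,.158]))
E
python3 go.py .517 .158 .08 -17.3
```

```text
[0.6329 0.0817] [ 0.1334 -0.0384]
t 10.75 pos [0.5174 0.157  0.1388] yaw -17.447171012580583 F [-0.1545  0.1989 -3.0589] M [ 0.0267 -0.0118  0.0268] w 0.5623744630699408
shift(100mm) [-0.0071 -0.008   0.5879] turn(120deg) [ 0.0002 -0.0001 -0.0012]
```

move_arm --series "0 0 0 0 0 0.08 0; 0 0 0 0 0 0.2 0; 0 0 0 -0.005 -0.005 0.32 0; 0 0 0 -0.005 -0.005 0.42 0; 0 0 0 -0.005 -0.005 0.5 0; 0 0 0 -0.005 -0.005 0.56 0; 0 0 0 -0.005 -0.005 0.58 0; 0 0 0 -0.005 -0.005 0.58 0"

```text
time: 11.55
tool_pos: [0.517, 0.1578, 0.0805]
tcp_rot: [3.105, -0.477, -0.001]
wrist_force: [-0.2, -0.7, -2.8]
width: 0.56
```

```bash
python3 go.py .517 .158 .0645 -17.3; python3 shot.py side 205 200 90 100 7 b3.png; python3 shot.py top 165 130 100 100 7 b4.png
```

```text
t 11.55 pos [0.517  0.1578 0.0805] yaw -17.469901752444144 F [-0.1967 -0.6542 -2.8157] M [0.0094 0.076  0.0269] w 0.5599223511840523
shift(100mm) [-0.0004 -0.0018  0.1601] turn(120deg) [ 0.0001  0.0002 -0.0014]
```

View pics/b3.png

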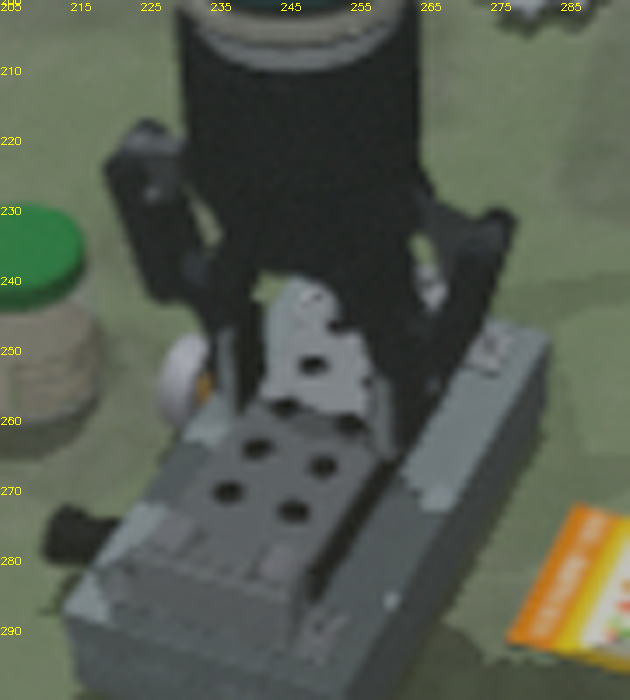

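View pics/b4.png

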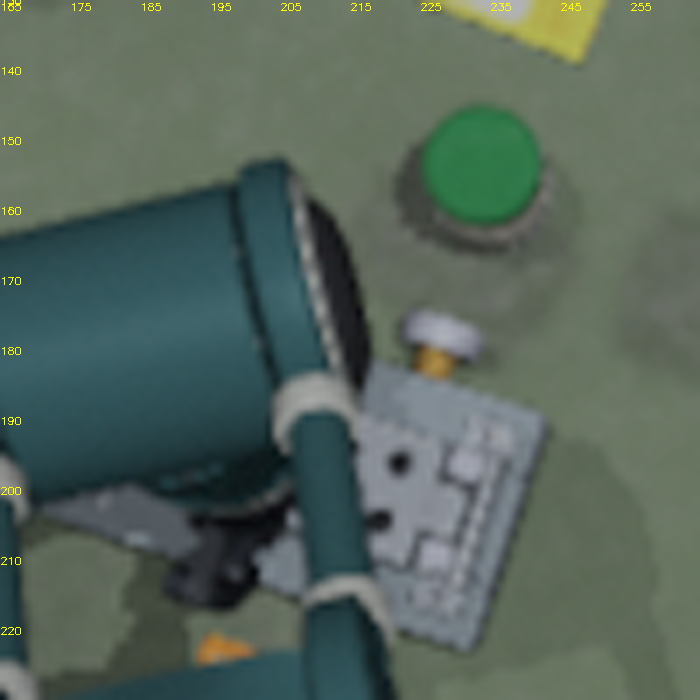

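move_arm --series "0 0 0 0 0 0.02 0; 0 0 0 0 0 0.04 0; 0 0 0 0 0 0.06 0; 0 0 0 0 0 0.08 0; 0 0 0 0 0 0.1 0; 0 0 0 0 0 0.12 0; 0 0 0 0 0 0.14 0; 0 0 0 0 0 0.16 0" --squeeze 110

```text
time: 12.45
tool_pos: [0.5186, 0.1583, 0.0673]
tcp_rot: [-3.104, 0.477, -0.005]
wrist_force: [-3.1, -2.0, 10.6]
width: 0.541
```

```bash
python3 go.py .517 .158 .0645 -17.3; python3 shot.py side 205 200 90 100 7 b5.png
```

```text
t 12.45 pos [0.5186 0.1583 0.0673] yaw -17.463379639301216 F [-3.0755 -1.9637 10.649 ] M [-0.37    0.5394  0.1218] w 0.5413756329775277
shift(100mm) [-0.015   0.0075  0.0281] turn(120deg) [-0.0008 -0.0013 -0.0014]
```

View pics/b5.png

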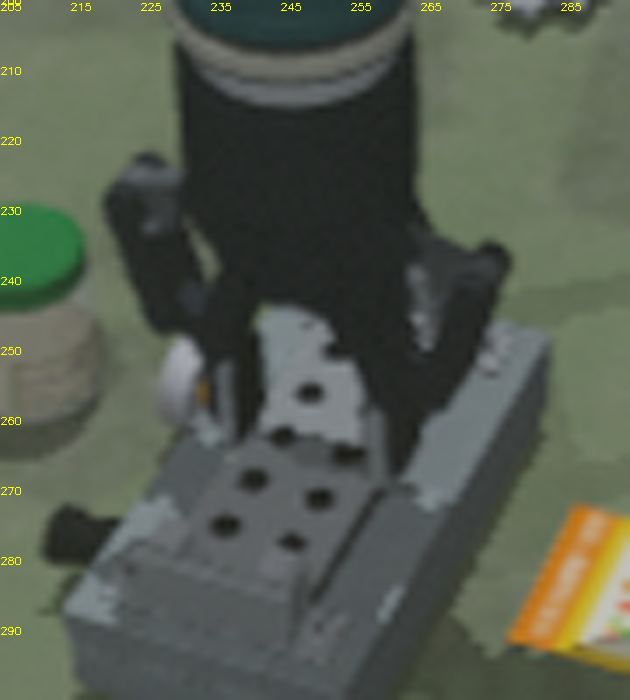

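move_arm --series "0 0 0 0 0 0.01 0; 0 0 0 0 0 0.02 0; 0 0 0 0 0 0.03 0; 0 0 0 0 0 0.03 0; 0 0 0 0 0 0.03 0; 0 0 0 0 0 0.03 0; 0 0 0 0 0 0.03 0; 0 0 0 0 0 0.03 0"

```text
time: 13.3
tool_pos: [0.5181, 0.1582, 0.0645]
tcp_rot: [-3.104, 0.477, -0.003]
wrist_force: [-5.0, -1.1, 14.7]
width: 0.546
```

```bash
python3 go.py .517 .158 .0645 -17.3; python3 shot.py side 205 200 90 100 7 b6.png
```

```text
t 13.3 pos [0.5181 0.1582 0.0645] yaw -17.466791235861596 F [-5.0237 -1.1141 14.7092] M [-0.2096  0.9896  0.0973] w 0.5459161107840159
shift(100mm) [-0.0104  0.0052  0.0001] turn(120deg) [-0.0005 -0.0008 -0.0014]
```

View pics/b6.png

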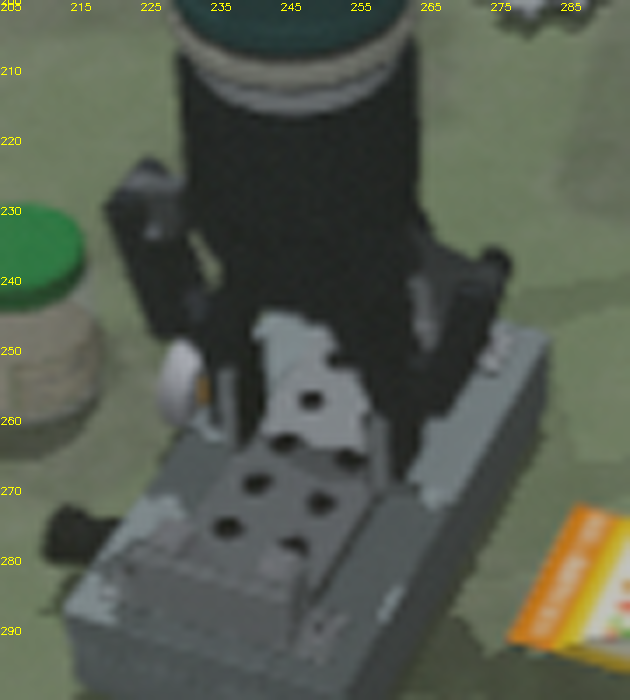

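```bash
cat > fit3.py <<'E'
from h import *
from scipy.spatial.transform import Rotation as Ro
s=px([(228,526),(257,483),(286,442),(311,400),(294,545),(321,503),(351,459)],205,200,7)
Ls=[(.012,.0219*k,.014) for k in(2,1,0,-1)]+[(-.012,.0219*k,.014) for k in(2,1,0)]
def f(p):
    T=lambda L:(Ro.from_euler("ZXY",[-.303,p[2],p[3]])).apply(L)+[.5175+p[4],.158+p[0],p[1]]
    return np.concatenate([(proj("side",T(Ls))-s).ravel(),(p[2:4])*5,[p[0]*300,p[4]*300]])
r=least_squares(f,[0,.034,0,0,0]);print(r.x);print(r.fun.round(1))
E
python3 fit3.py
```

```text
[ 0.0002  0.0339 -0.0001  0.0086  0.001 ]
[ 0.1  0.1  0.1  0.  -0.1 -0.1  0.2  0.1  0.1  0.1  0.2 -0.2 -0.2  0.
 -0.   0.   0.1  0.3]
```

move_arm --series "0 0 0 0 0 0 0.3; 0 0 0 0 0 0 0.5; 0 0 0 0 0 0 0.5; 0 0 0 0 0 -0.1 0.5; 0 0 0 0 0 -0.3 0.5; 0 0 0 0 0 -0.5 0.5; 0 0 0 0 0 -0.6 0.3; 0 0 0 0 0 -0.6 0"

```text
time: 14.15
tool_pos: [0.5187, 0.1583, 0.124]
tcp_rot: [-3.103, 0.477, -0.006]
wrist_force: [-0.0, 1.0, -0.3]
width: 0.511
```

```bash
python3 go.py .517 .158 .12 -17.3; python3 shot.py side 205 200 90 100 7 b7.png
```

```text
t 14.15 pos [0.5187 0.1583 0.124 ] yaw -17.472066840145317 F [-0.0099  0.964  -0.2607] M [ 0.0386 -0.0245 -0.039 ] w 0.5111545965404993
shift(100mm) [-0.0153  0.0075  0.0399] turn(120deg) [-0.0011 -0.0017 -0.0014]
```

View pics/b7.png

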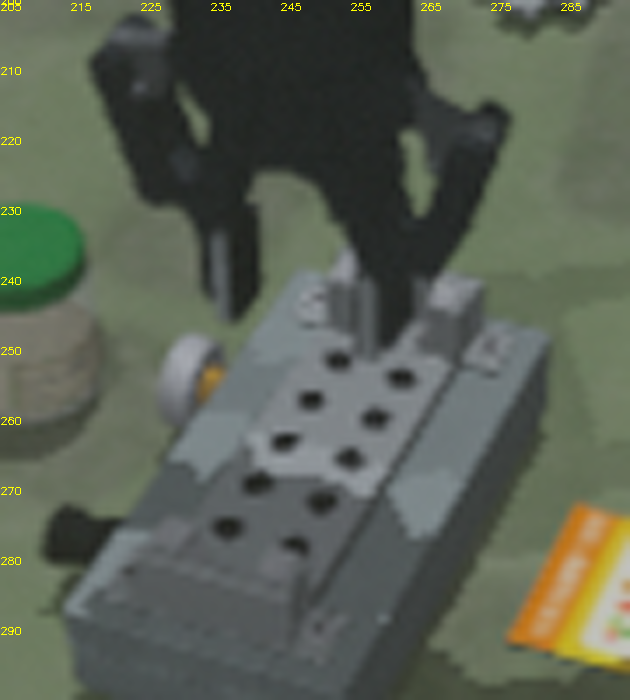

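```bash
cat > fit4.py <<'E'
from h import *
from scipy.spatial.transform import Rotation as Ro
s=px([(228,526),(257,483),(286,442),(311,400),(339,360),(294,545),(321,503),(349,458),(375,419),(402,378)],205,200,7)
Ls=[(i*.012,.0219*k,.014) for i in(1,-1) for k in(2,1,0,-1,-2)]
def f(p):
    T=lambda L:(Ro.from_euler("ZXY",[p[5],p[2],p[3]])).apply(L)+[.5175+p[4],.158+p[0],p[1]]
    return np.concatenate([(proj("side",T(Ls))-s).ravel(),(p[2:4])*5,[p[0]*300,p[4]*300]])
r=least_squares(f,[0,.034,0,0,0,-.3]);print(r.x);print(r.fun.round(1))
E
python3 fit4.py; python3 - <<'E'
import numpy as np
a=np.radians(-17.4)
for k in(.042,-.042): print(.5173-np.sin(a)*k,.1582+np.cos(a)*k)
E
```

```text
[ 0.0002  0.0339 -0.0029  0.0086  0.0011 -0.3093]
[ 0.   0.1  0.   0.  -0.1 -0.1  0.2  0.1  0.   0.1 -0.1  0.1  0.1 -0.2
  0.   0.2  0.1 -0.2 -0.1 -0.  -0.   0.   0.1  0.3]
0.5298597132747557 0.19827809379768363
0.5047402867252443 0.11812190620231637
```

move_arm --series "0 0 0 0 -0.15 0 -1; 0 0 0 0 -0.3 0 -1; 0 0 0 0 -0.42 0 -1; 0 0 0 0 -0.42 0.1 -1; 0 0 0 0 -0.42 0.25 -1; 0 0 0 0 -0.42 0.4 -1; 0 0 0 0 -0.42 0.48 -1; 0 0 0 0 -0.42 0.5 -1" --squeeze 30

```text
time: 15.0
tool_pos: [0.5284, 0.1971, 0.07]
tcp_rot: [3.103, -0.478, -0.005]
wrist_force: [-5.4, -1.7, 10.0]
width: 0.001
```

move_arm --series "0 0 0 0 0 0.01 -1; 0 0 0 0 0 0.02 -1; 0 0 0 0 0 0.03 -1; 0 0 0 0 0 0.04 -1; 0 0 0 0 0 0.05 -1; 0 0 0 0 0 0.06 -1; 0 0 0 0 0 0.06 -1; 0 0 0 0 0 0.06 -1"

```text
time: 15.8
tool_pos: [0.5287, 0.1972, 0.0699]
tcp_rot: [3.103, -0.477, -0.004]
wrist_force: [-15.3, -4.0, 30.6]
width: -0.0
```

```bash
python3 go.py .53 .198 .07 -17.3; python3 shot.py side 205 200 90 100 7 b8.png
```

```text
t 15.8 pos [0.5287 0.1972 0.0699] yaw -17.487402402473492 F [-15.2679  -4.0171  30.6446] M [-0.9324  2.606   0.0237] w -0.00017503847534242002
shift(100mm) [ 0.0104 -0.0116 -0.0014] turn(120deg) [ 0.001   0.0012 -0.0016]
```

View pics/b8.png

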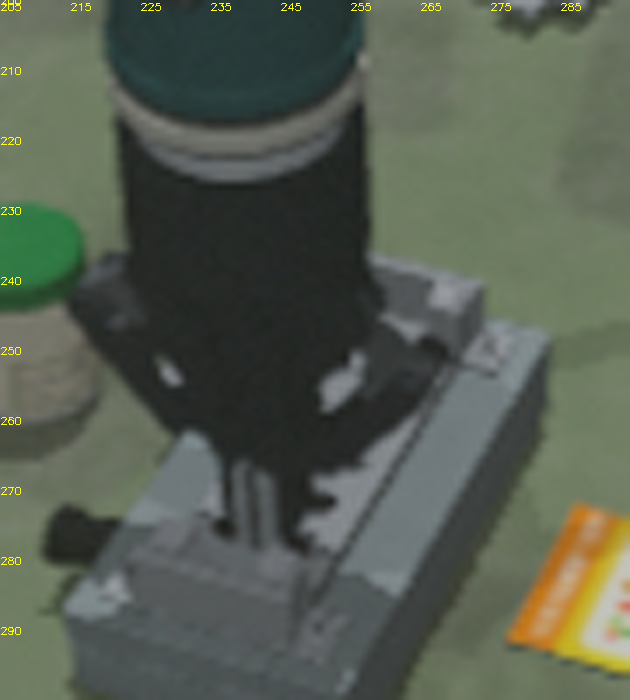

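move_arm --series "0 0 0 0 0 -0.15 -1; 0 0 0 0 0 -0.3 -1; 0 0 0 0 0.3 -0.4 -1; 0 0 0 0 0.6 -0.4 -1; 0 0 0 0 0.84 -0.4 -1; 0 0 0 0 0.84 -0.3 -1; 0 0 0 0 0.84 -0.2 -1; 0 0 0 0 0.84 -0.12 -1"

```text
time: 16.65
tool_pos: [0.5045, 0.1183, 0.0768]
tcp_rot: [-3.105, 0.477, 0.001]
wrist_force: [-0.2, 0.3, 0.1]
width: -0.006
```

move_arm --series "0 0 0 0 0 0.02 -1; 0 0 0 0 0 0.03 -1; 0 0 0 0 0 0.05 -1; 0 0 0 0 0 0.07 -1; 0 0 0 0 0 0.09 -1; 0 0 0 0 0 0.1 -1; 0 0 0 0 0 0.1 -1; 0 0 0 0 0 0.1 -1"

```text
time: 17.45
tool_pos: [0.5048, 0.118, 0.07]
tcp_rot: [-3.105, 0.477, -0.0]
wrist_force: [-5.5, -1.5, 15.0]
width: -0.0
```

```bash
python3 go.py .505 .118 .07 -17.3
```

```text
t 17.45 pos [0.5048 0.118  0.07  ] yaw -17.472013135160978 F [-5.5369 -1.4625 14.972 ] M [-0.0343  0.9697  0.0342] w -0.00019434288499980428
shift(100mm) [ 0.0017 -0.0001 -0.0003] turn(120deg) [-0.0002 -0.0001 -0.0014]
```

Both ends stop solid at the same height (0.070), so I'll press this end a little harder, then lift clear and look.

move_arm --series "0 0 0 0 0 0.02 -1; 0 0 0 0 0 0.04 -1; 0 0 0 0 0 0.04 -1; 0 0 0 0 0 0.04 -1; 0 0 0 0 0 0.04 -1; 0 0 0 0 0 0.04 -1; 0 0 0 0 0 0.04 -1; 0 0 0 0 0 0.04 -1"

```text
time: 18.25
tool_pos: [0.505, 0.1181, 0.0698]
tcp_rot: [-3.105, 0.477, 0.0]
wrist_force: [-17.0, -4.0, 42.6]
width: -0.0
```

move_arm --series "0 0 0 0 0 -0.1 -1; 0 0 0 0 0 -0.3 -1; 0 0 0 0 0 -0.5 -1; 0 0 0 0 0 -0.7 -1; 0 0 0 0 0 -0.9 -1; 0 0 0 0 0 -1 -1; 0 0 0 0 0 -1 -1; 0 0 0 0 0 -1 -1"

```text
time: 19.05
tool_pos: [0.5041, 0.1177, 0.1632]
tcp_rot: [3.105, -0.477, -0.001]
wrist_force: [0.2, -0.7, -0.7]
width: -0.002
```

move_arm --series "0 0 0 0 0.2 -0.1 -1; 0 0 0 0 0.4 -0.3 -1; 0 0 0 0 0.6 -0.5 -1; 0 0 0 0 0.8 -0.7 -1; 0 0 0 0 1 -0.9 -1; 0 0 0 0 1 -1 -1; 0 0 0 0 1 -1 -1; 0 0 0 0 1 -1 -1"

```text
time: 19.85
tool_pos: [0.4741, 0.0229, 0.2625]
tcp_rot: [-3.105, 0.477, 0.003]
wrist_force: [0.1, 0.0, -0.2]
width: -0.002
```

move_arm --series "0 0 0 -0.2 0.2 0 -1; 0 0 0 -0.4 0.4 0 -1; 0 0 0 -0.6 0.6 0 -1; 0 0 0 -0.8 0.8 0 -1; 0 0 0 -0.8 1 0 -1; 0 0 0 -0.8 1 0 -1; 0 0 0 -0.8 1 0 -1; 0 0 0 -0.8 1 0 -1"

```text
time: 20.65
tool_pos: [0.3683, -0.0482, 0.2631]
tcp_rot: [-3.105, 0.476, 0.002]
wrist_force: [-0.5, -0.7, -0.3]
width: 0.002
```

```bash
python3 shot.py side 205 220 90 85 8 f1.png;python3 shot.py top 165 155 85 72 8 f2.png; python3 - <<'E'
from workcell import viewer
import cv2
cv2.imwrite("pics/f3.png",cv2.resize(viewer.read_camera("top")["pixels"][:,:,::-1],(800,600)))
E
```

```text
(no output)
```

View pics/f1.png

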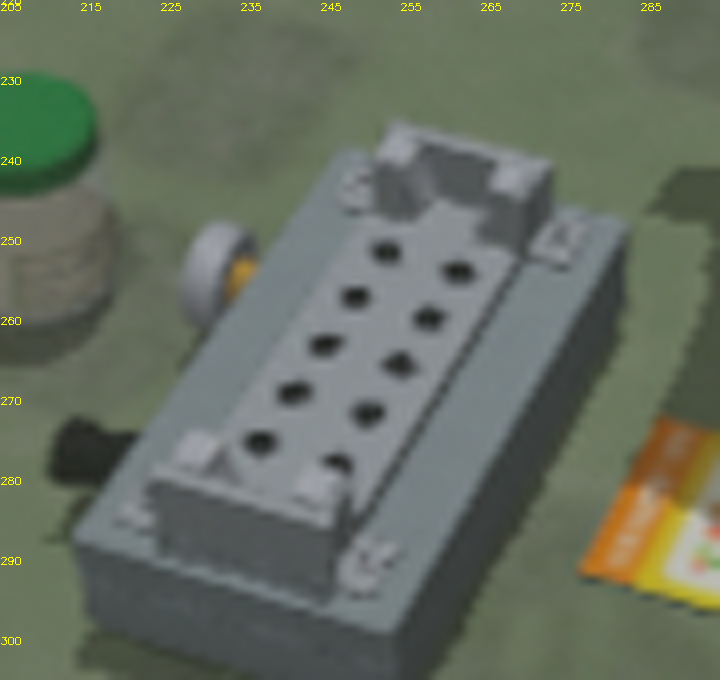

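View pics/f2.png

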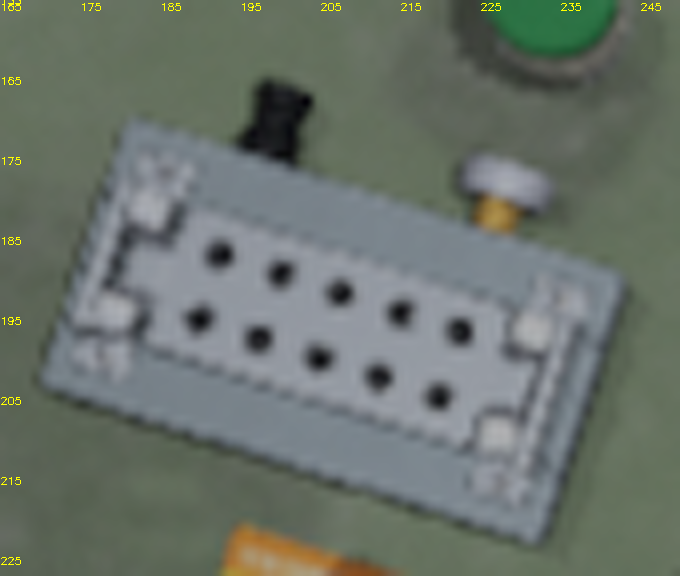

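View pics/f3.png

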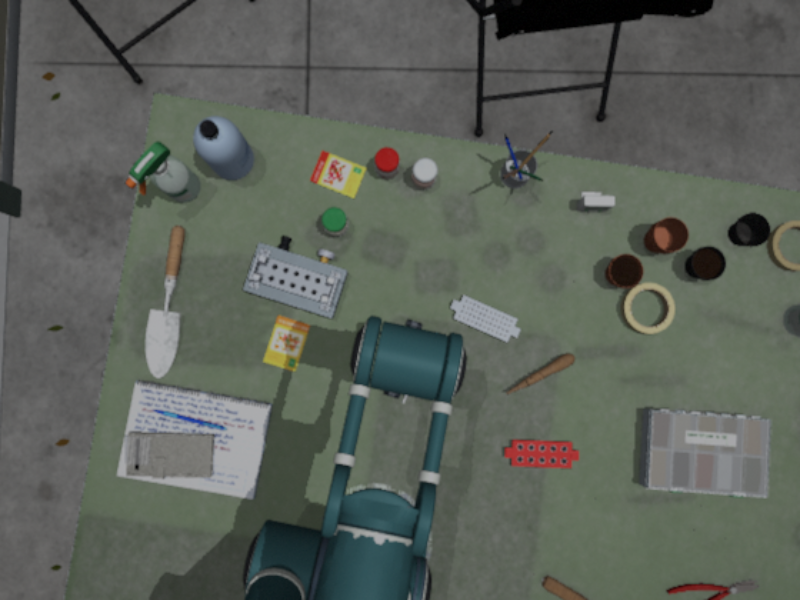

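The plate lies flat at picture position (295,280), with both ears under the clips. The fine plate, jars, packets and red plate are where they were, and the arm is clear.

```bash
python3 - <<'E'
from workcell import bot
print(bot.finish_job())
E
```

```text
the job is handed in; nothing more can be done
None
```

The coarse plate (10 large holes) is in the seeder, with both ears pressed in under the clips and the plate flat on the deck. I handed the job in at about 21 s of the 45 s allowed.

- **How it was done:** I gripped the plate across its flange, set the ears in the slots and pushed it down. After letting go, I pressed each end again with the closed fingertips.
- **Height check:** A camera fit after release, before the end presses, put the plate's origin at 33.9 mm (home is 34 mm), with under 0.5° of tilt. Under load, both ends stopped at the same height, matching a plate lying on the deck.
- **Final pictures:** Both views show the plate flat in the well with its ears between the clips. The fine plate, the jars, the packets and the red look-alike had not moved.
- **Readings that were off:**
  - The gripper read about 48 mm on the 52 mm flange while holding it, but the plate did not slip.
  - The last fingertip press at the -y end reached 42.6 N upward at the wrist. That is under the 120 N wrist limit. It is above 40 N, but the fingertips were pressing, not the arm or the gripper's body.

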